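# Shut the centrifuge and start the spin

## Task

Start the loaded bench centrifuge: push its open lid fully down with the fingertips from the outside, without slamming it and without gripping it or touching its inside, then press the round start key all the way in with a fingertip and let it come out again. Do not press start before the lid is down, do not press the square stop key, and leave the racks, tubes and other things on the desk where they are.

Things in the scene. Friction and masses are not known exactly. Their poses are not given: they have to be found in the camera images.
- centrifuge: white bench centrifuge, 280 mm deep (its x), 250 wide (its y), 140 high to its deck; it does not move. Origin: centre of its underside; z up, -x to its front (roughly towards the robot). Its front 75 mm is a control panel sloping 28 degrees from level, from 98 mm high at the front edge (x = -140 mm) to 138 mm (x = -65 mm); behind it the lid covers the round rotor chamber with six capped tubes
- lid (a joint): lid angle, rad: 0 = fully down (hard stop), grows as it opens, 1.3 = fully open; starts at 0.85 to 1.2. A slab 185 mm from hinge to front edge, 220 wide, 24 thick, grey outside with a round window, hinged along the back of the deck. Open, its outer face looks back and up. A stiff hinge holds it wherever it is left; pushing it down takes 0.5 to 5 N square to its face at 140 mm from the hinge
- lid_hinge (a point): middle of the lid's hinge axis, at (125, 0, 142) mm in the centrifuge's frame. Turns with the lid: with the lid shut its axes are the centrifuge's; y lies along the hinge, -x runs along the lid to its front edge, z is square to the lid, outwards. The lid's outer face is at z = +24 mm in this frame
- lid_front (a point): middle of the lid's front edge on the outer face, 185 mm from the hinge axis and 24 mm outwards; moves with the lid (axes as lid_hinge)
- start_key (a joint): travel of the round start key, m: 0 = out, 0.004 = fully pressed. A spring key that moves square to the panel: about 1.3 N to start moving, 4.7 N fully down; it comes out again when let go
- start_top (a point): centre of the top of the round start key, 28 mm across, white, 9 mm proud of the panel, near the panel's right-hand end as seen from the front (centrifuge point (-107, -90, 126) mm, key out). Its z points out of the panel: 28 degrees from up, leaning to the front. Left of it on the panel: square stop key, display, and at the left end a black knob 16 mm tall
- stop_key (a joint): travel of the square stop key, m: 0 = out, 0.004 = fully pressed
- stop_top (a point): centre of the top of the square stop key, 20 x 20 mm, white, 60 mm left of the start key (centrifuge point (-107, -30, 126) mm); leave alone
- tube_rack: loose white rack beside the centrifuge with 24 capped blood tubes, 188 x 78 mm, 105 mm high to the caps; origin: centre of its underside; leave alone
- tube_beaker: loose clear beaker beside the centrifuge, 72 mm across, with four capped tubes standing in it, 110 mm high; origin: centre of its underside; leave alone
- timer: loose white bench timer behind the centrifuge, 45 x 68 x 16 mm; origin: centre of its underside; leave alone
- needle_box: loose open carton of needles, 75 x 130 x 70 mm, off to one side of the centrifuge; origin: centre of its underside; leave alone
- cotton_jar: loose steel jar of cotton balls, 96 mm across, 100 mm high, off to one side of the centrifuge; origin: centre of its underside; leave alone
- spirit_bottle: loose clear bottle with a white cap, 64 mm across, 140 mm high, behind the centrifuge; origin: centre of its underside; leave alone
- phone: loose grey handset lying flat, 150 x 48 x 20 mm, beside the centrifuge; origin: centre of its underside; leave alone

How it is judged (in metres and radians):
On the way, in this order (a step that is already met when the one before it is completed fails the run):
1. the lid is fully down (value of joint lid below 0.025 rad), for 0.2 s.
2. the round start key is pressed in with the lid down (value of joint start_key above 0.003 m and value of joint lid below 0.025 rad), for 0.05 s.
At the end, for the whole second after the job is handed in: The lid is down (within 0.025 rad of its stop, about 5 mm at the front edge), the start key has been pressed at least 3 of its 4 mm after the lid was down and is out again (within 1 mm), the stop key is out, and every loose thing is within 20 mm of where it was (value of joint lid below 0.025 rad and value of joint each of start_key, stop_key below 0.001 m and distance of each of tube_rack, tube_beaker, timer, needle_box, cotton_jar, spirit_bottle, phone from where it was at the start of the episode below 0.02 m); the robot touches nothing.
It fails at once if the start key is pressed while the lid is not down (value of joint start_key above 0.002 m and value of joint lid above 0.05 rad).
It fails at once if the stop key is pressed (value of joint stop_key above 0.002 m).
It fails at once if the lid is slammed: it comes down on the deck faster than 2.5 rad/s (about 0.45 m/s at its front edge) (velocity of joint lid below -2.5 rad/s and value of joint lid below 0.3 rad).
It fails at once if the lid is gripped or handled from inside (the fingers press on its inner face), or the lid or start key is pushed with the arm or the gripper's body instead of the fingers (contact force between the fingers and lid_c1 above 1 N or contact force between the arm and lid_c0 above 3 N or contact force between the arm and start_key_c0 above 3 N).
It fails at once if something else on the desk is lifted, carried or pushed more than 30 mm (distance of any of tube_rack, tube_beaker, timer, needle_box, cotton_jar, spirit_bottle, phone from where it was at the start of the episode above 0.03 m).
It also fails if it takes over 48 s, if anything falls off the work surface, if the arm or the gripper's body presses on something with over 40 N, if the wrist force passes 120 N, or if a joint passes its speed limit or range.

## Robot

A 6-joint arm with a two-finger parallel gripper is mounted at the origin on the work surface. World frame = base frame: x ahead of the robot, y to its left, z up, the work surface at z = 0. Lengths are in m, angles in degrees, forces in N, time in s.
With the tool pointing down it reaches from about 0.35 to 0.875 m from the base axis. Payload 4.2 kg.
Tool frame: the origin (TCP) lies on the centre line of the jaws, within the pads' length; the fingertips stand 19 mm ahead of it and the grasp point (between the pads) is the TCP; z points along the fingers, y is the line along which they close (so a half turn about z gives the same grasp; the last joint's range is limited). The gripper opens to 87 mm and grips with 3 to 60 N. Pads are 19 mm wide; open, the fingers measure 117 mm over their backs; the gripper's body (75 mm by 190 mm) begins 51 mm behind the grasp point.
Start: joints at [-52.563, 22.042, 0.453, 0, -68.411, -14.817], TCP at [0.24, -0.577, 0.242] pointing down, gripper open.
Joint ranges: [-179.83, 179.83], [-69.29, 118.12], [-61.27, 80.66], [-181.25, 117.63], [-171.15, -9.14], [-177.46, 177.46]. Speed limits (degrees/s): [159.86, 159.86, 180, 180, 180, 180].

## Interface

Orientations are given as a 3x3 rotation matrix whose columns are the frame's x, y, z axes.
In Python, from station import sense, capture, finish_job, search_frame, masks_of gives the robot as it stands.
- The arm moves only by the tool drive_tool, never from a script. Its argument "rows" is a list of rows, each a list of 7 numbers: the opening in per cent of the stroke, from 0 (shut) to 100 (fully open), then the shift along the world's x, y, z in mm, then the turn, a rotation vector about the world's x, y, z in rad. In form: [[fingers, dx, dy, dz, wx, wy, wz], ...]. A call has 1 to 5 rows; each row shifts and turns the commanded pose from where the row before left it; what a row does not reach is not made up. A row lasts 1/12 s, in which the tool goes at most 41.7 mm and 7.16 degrees, less where a joint would pass 70% of its speed; a pose out of reach is approached as far as the arm can. A call is refused whole if a number of a shift passes 41.7 or a number of a turn 0.125, either way. A call with a gripper value outside its range is refused whole. The fingers move at their own pace and stop on an object; the grip force is fixed at half the most. Time passes only in rows, so rows that do not move let the fingers close. It gives the time, the measured TCP pose, the force, the opening and the grip force at its end, in the units of the state.
- sense(): the state, without advancing time (a new reading comes with each control period).
- capture(name): name is "side" or "top"; returns a dict with "frame" (420x560x3 uint8, red, green, blue), "z_map" (420x560 float32, m along the optical axis (not along the pixel's ray), 0 where there is no reading), "fx", "fy", "cx", "cy" (pixels), "R" (3x3) and "t" (3): a world point X has camera coordinates R X + t. Camera axes: x right, y down, z forward; pixel columns grow to the right and rows downward; lengths in m; the calibration is good to about 2 mm. A picture is of the moment at which its call begins.
- finish_job(): hands the job in; it is judged then, once.
Trained networks look in a picture, given as the dict that the camera call returned (one of the last four; its "shot" number tells which), for a name from the list of things; names that differ only in an ending like _2 or _b are one class to them, and where a whole thing is asked for, a point or a joint stands for the part that bears it (a point fixed in the world has none). Each returns a list of dicts, best first, with "p" (0 to 1); they miss things now and then, are a little off and sometimes report something else, mostly with a low value. They report only what shows in the picture. A call takes as long as a camera call.
- search_frame(label, picture): "xy" ([column, row] in pixels, amid what is visible of it).
- masks_of(label, picture): "region" (420x560 bool, what is visible of it) and "xy" ([column, row] in pixels, amid what is visible of it).
The state is a dict: "time_s": time; "joints": joint angles; "joint_velocities": joint speeds; "effort": joint torques, N m; "tcp_pos": TCP position; "ee_rot": TCP orientation; "wrist_force": force on the tool from outside, world axes, zero at the start; "moment": the same for the moment, N m; "gripper_width": opening from 0.0 (shut) to 1.0 (fully open); "gripper_force": force on a finger pad.
Only numpy, scipy, OpenCV 4.12 (cv2) and the standard library are available. Lean on these libraries where they do the work, as an engineer would, in place of code of your own. Each camera call takes 0.05 s, during which the arm holds its last target. There are 200 camera calls.

## Working session

There is one attempt and no reset: what is moved stays moved. The work goes in short steps, Python scripts to look and compute and a tool call to move; the robot and the scene stay as the last step left them, time stands still between calls to the robot, and variables do not carry over. Pictures are saved under pics/ and viewed, at most 10 in all, crops included, and the job is handed in when it is done.

Besides the shell and the picture viewer there is one more tool, called after "Request:" by a JSON object that holds its "fn" and its "kwargs". drive_tool: Moves the arm, as the interface text tells. Its arguments: {"type":"object","properties":{"rows":{"type":"array"}},"required":["rows"]}

```bash
mkdir -p pics; cat > h.py <<'E'
import numpy as np, cv2
from station import *
def world(p,m=None):
    z=p["z_map"]; v,u=np.nonzero((z>0) if m is None else (m&(z>0)))
    d=z[v,u]; X=np.c_[(u-p["cx"])/p["fx"]*d,(v-p["cy"])/p["fy"]*d,d]
    return (X-p["t"])@p["R"]
def save(p,n): cv2.imwrite("pics/"+n,p["frame"][:,:,::-1])
E
python3 - <<'E'
from h import *
np.set_printoptions(precision=4,suppress=True)
P={n:capture(n) for n in("side","top")}
cv2.imwrite("pics/a.png",cv2.resize(np.vstack([P["side"]["frame"],P["top"]["frame"]]),(448,600*1))[:,:,::-1]) if 0 else [save(P[n],n+"0.png") for n in P]
for n in P:
  p=P[n]; print(n,"cam",-p["R"].T@p["t"])
  for l in ["centrifuge","lid","start_key","stop_key","tube_rack","tube_beaker","timer","needle_box","cotton_jar","spirit_bottle","phone"]:
    r=masks_of(l,p)
    if r:
      X=world(p,r[0]["region"]); print(l,round(r[0]["p"],2),r[0]["xy"],len(X),np.median(X,0),X.min(0),X.max(0))
E
```

```text
side cam [ 0.5948 -1.4285  1.23  ]
centrifuge 0.17 [304.6, 184.8] 1504 [ 0.6582 -0.0351  0.2529] [ 0.6003 -0.1228 -0.0071] [0.7412 0.6314 0.3246]
lid 0.56 [303.4, 182.2] 1512 [ 0.6581 -0.0347  0.2528] [ 0.6003 -0.1228 -0.0077] [0.7412 0.5747 0.3246]
start_key 0.31 [302.0, 184.0] 1440 [ 0.6581 -0.0362  0.2539] [ 0.6003 -0.1228 -0.0071] [0.7413 0.5501 0.3246]
tube_rack 0.74 [262.5, 182.4] 146 [0.5091 0.2451 0.0931] [0.4689 0.1456 0.0009] [0.5447 0.4067 0.1432]
timer 0.59 [332.9, 219.9] 97 [0.78   0.0657 0.0159] [0.7631 0.03   0.0017] [0.8103 0.109  0.0231]
needle_box 0.63 [268.3, 151.5] 543 [0.5218 0.5206 0.0596] [ 0.4563  0.4692 -0.0063] [0.5738 0.6689 0.0781]
cotton_jar 0.64 [253.5, 353.1] 1297 [ 0.5119 -0.5856  0.0747] [ 0.4609 -0.6178 -0.0036] [ 0.5601 -0.4502  0.1028]
spirit_bottle 0.75 [333.9, 241.4] 576 [ 0.7834 -0.1124  0.073 ] [ 0.7522 -0.1301 -0.009 ] [0.8364 0.051  0.1475]
phone 0.46 [252.8, 354.8] 1327 [ 0.5111 -0.5852  0.0741] [ 0.4496 -0.6178 -0.0051] [ 0.5576 -0.4556  0.1028]
top cam [0.4616 0.0047 1.5541]
centrifuge 0.61 [263.7, 221.5] 7355 [0.5702 0.0182 0.1356] [ 0.40
[... 307 characters left out ...]
1263] [0.4457 0.0018 0.114 ] [0.4643 0.0204 0.1333]
tube_beaker 0.58 [195.8, 237.3] 409 [0.513  0.2473 0.0494] [ 0.4799  0.2066 -0.005 ] [0.5456 0.2775 0.1128]
timer 0.64 [254.6, 158.9] 281 [0.7889 0.0685 0.0167] [ 0.7625  0.0312 -0.0036] [0.8213 0.1061 0.0296]
needle_box 0.83 [107.8, 233.3] 1537 [0.5146 0.5458 0.0618] [ 0.4519  0.4808 -0.0053] [0.5743 0.6206 0.0809]
cotton_jar 0.73 [446.7, 243.6] 927 [ 0.5113 -0.5528  0.0797] [ 0.4638 -0.6118 -0.0081] [ 0.5638 -0.5117  0.1025]
spirit_bottle 0.78 [304.2, 159.2] 373 [ 0.7766 -0.0864  0.0975] [ 0.7547 -0.1218 -0.0027] [ 0.8196 -0.0585  0.1461]
phone 0.89 [214.4, 201.4] 639 [0.6324 0.2065 0.0203] [ 0.5618  0.1658 -0.0038] [0.7098 0.2518 0.0338]
```

```bash
python3 - <<'E'
import cv2,numpy as np
a=cv2.imread("pics/side0.png")[60:300,180:440]; b=cv2.imread("pics/top0.png")[110:310,160:420]
cv2.imwrite("pics/c0.png",np.hstack([cv2.resize(a,(400,369)),cv2.resize(b,(400,369))]))
E
```

```text
(no output)
```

View pics/c0.png

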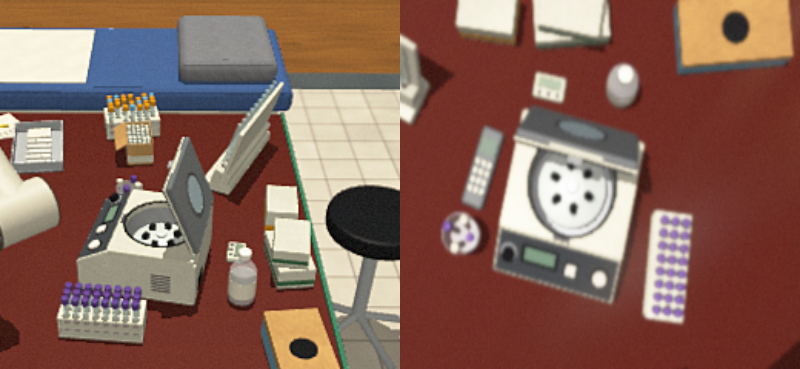

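```bash
python3 - <<'E'
from h import *
from scipy.optimize import least_squares
np.set_printoptions(precision=4,suppress=True)
p=capture("top"); s=capture("side")
# centrifuge yaw: start->stop line
g=lambda l:np.median(world(p,masks_of(l,p)[0]["region"]),0)
a,b=g("start_key"),g("stop_key"); d=b-a; print(a,b,np.linalg.norm(d),"yaw",np.degrees(np.arctan2(-d[0],d[1])))
r=masks_of("lid",s)[0]["region"]; X=world(s,cv2.erode(r.astype(np.uint8),np.ones((3,3)))>0)
X=X[(X[:,2]>.16)&(X[:,1]<.2)]
# outer face plane via ransac
best=None;rng=np.random.default_rng(0)
for i in range(800):
  q=X[rng.choice(len(X),3,False)];n=np.cross(q[1]-q[0],q[2]-q[0]);L=np.linalg.norm(n)
  if L<1e-6: continue
  n/=L;k=abs((X-q[0])@n)<.003
  if best is None or k.sum()>best.sum():best=k
Y=X[best];c=Y.mean(0);n=np.linalg.svd(Y-c)[2][2];print(len(X),len(Y),c,n,Y.min(0),Y.max(0))
# panel+top: fit with body mask from top
C=world(p,masks_of("centrifuge",p)[0]["region"])
for z0,z1 in((.085,.14),):
  # yaw fit: front/side edges via minAreaRect on all points with z>.09
  Q=C[(C[:,2]>.09)&(C[:,2]<.16)]; print(cv2.minAreaRect((Q[:,:2]*1000).astype(np.float32)))
E
```

```text
Traceback (most recent call last):
IndexError: list index out of range
```

The side view (left) shows the lid open at about 60°, with its outer face towards the back. The top view (right) shows the start key at the panel's right-hand end (frame px 287,261), the stop key at (269,256), and the rack close on the right.

```bash
cat > fit.py <<'E'
from h import *
from scipy.optimize import least_squares
np.set_printoptions(precision=4,suppress=True)
p=capture("top"); s=capture("side")
C=np.vstack([world(p),world(s)])
C=C[(abs(C[:,0]-.56)<.25)&(abs(C[:,1]-.02)<.22)&(C[:,2]>.03)]
# pose fit: x,y,yaw,lid -> distance to surfaces of body (box w/ sloped panel) and lid slab
def box(q,lo,hi):
    c=(np.array(lo)+hi)/2;h=(np.array(hi)-lo)/2;d=abs(q-c)-h
    return np.linalg.norm(np.maximum(d,0),axis=1)+np.minimum(d.max(1),0)
def sdf(v):
    c,s_=np.cos(v[2]),np.sin(v[2]); q=C-[v[0],v[1],0]; q=np.c_[c*q[:,0]+s_*q[:,1],-s_*q[:,0]+c*q[:,1],q[:,2]]
    b=box(q,[-.14,-.125,0],[.14,.125,.14])
    b=np.maximum(b,(-(q[:,0]+.065)*np.sin(np.radians(28))+(q[:,2]-.138)*np.cos(np.radians(28))))
    l=q-[.125,0,.142];c,s_=np.cos(v[3]),np.sin(v[3])
    # lid opens: -x tip rises
    L=np.c_[c*l[:,0]-s_*l[:,2],l[:,1],s_*l[:,0]+c*l[:,2]]
    return b,box(L,[-.185,-.11,0],[0,.11,.024])
def cost(v):
    b,l=sdf(v); return np.where(abs(b)<abs(l),b,l)
best=min((least_squares(cost,[.555,.02,np.radians(-10.5),a],loss="cauchy",f_scale=.002) for a in(.9,1.05,1.2)),key=lambda r:r.cost)
v=best.x; b,l=sdf(v); print("pose",v,np.degrees(v[2]),(abs(cost(v))<.004).sum(),len(C),"lidpts",(abs(l)<.003).sum(),np.median(abs(cost(v))))
c,s_=np.cos(v[2]),np.sin(v[2]);R=np.array([[c,-s_,0],[s_,c,0],[0,0,1]]);o=[v[0],v[1],0]
W=lambda q:R@np.array(q)+o
print("start",W([-.107,-.09,.126]),"stop",W([-.107,-.03,.126]),"hinge",W([.125,0,.142]))
a=v[3];n=np.array([np.sin(a),0,np.cos(a)]);t=np.array([-np.cos(a),0,np.sin(a)])
print("lidfront",W(np.array([.125,0,.142])+.185*t+.024*n))
for l_ in("start_key","stop_key"):
    r=masks_of(l_,p)
    if r: print(l_,np.median(world(p,r[0]["region"]),0))
E
python3 fit.py; python3 -c "
from station import *;s=sense();print(s['time_s'],s['tcp_pos'],s['ee_rot'],s['wrist_force'])"
```

```text
pose [ 0.5625  0.0185 -0.2083  1.1917] -11.932329600400706 8797 15340 lidpts 2850 0.003006735000585764
start [ 0.4392 -0.0474  0.126 ] stop [0.4516 0.0113 0.126 ] hinge [ 0.6848 -0.0073  0.142 ]
lidfront [0.6396 0.0022 0.3227]
start_key [ 0.4441 -0.0475  0.1271]
1.6 [ 0.2404006  -0.576882    0.24154914] [[-9.23063170e-01 -3.84648390e-01 -2.13723522e-05]
 [-3.84648390e-01  9.23063169e-01  3.07043689e-05]
 [ 7.91764514e-06  3.65629129e-05 -9.99999999e-01]] [-0.35286423 -0.6453779  -0.03898146]
```

Request:
{"fn": "drive_tool", "kwargs": {"rows": [[0,20,10,26,0,0,-0.12],[0,20,10,26,0,0,-0.12],[0,20,10,26,0,0,-0.12],[0,20,10,26,0,0,-0.12],[0,20,10,26,0,0,-0.12]]}}

```text
time_s: 2.02
tcp_pos: [0.341, -0.5262, 0.3731]
ee_rot: [[-0.978, 0.21, 0.0], [0.21, 0.978, -0.0], [-0.0, -0.0, -1.0]]
wrist_force: [0.7, -0.3, 0.7]
gripper_width: 0.707
gripper_force: 0.0
```

Request:
{"fn": "drive_tool", "kwargs": {"rows": [[0,35,20,0,0,0,0],[0,35,20,0,0,0,0],[0,35,20,0,0,0,0],[0,35,20,0,0,0,0],[0,35,20,0,0,0,0]]}}

```text
time_s: 2.43
tcp_pos: [0.5168, -0.4256, 0.3719]
ee_rot: [[-0.979, 0.204, 0.0], [0.204, 0.979, -0.0], [-0.0, -0.0, -1.0]]
wrist_force: [0.3, 0.3, 0.3]
gripper_width: 0.327
gripper_force: 0.0
```

Request:
{"fn": "drive_tool", "kwargs": {"rows": [[0,35,20,0,0,0,0],[0,35,20,0,0,0,0],[0,35,20,0,0,0,0],[0,35,20,0,0,0,0],[0,35,20,0,0,0,0]]}}

```text
time_s: 2.85
tcp_pos: [0.6918, -0.3256, 0.3718]
ee_rot: [[-0.979, 0.204, 0.0], [0.204, 0.979, -0.0], [-0.0, -0.0, -1.0]]
wrist_force: [0.1, -1.6, 0.4]
gripper_width: 0.017
gripper_force: 0.0
```

Request:
{"fn": "drive_tool", "kwargs": {"rows": [[0,1,40,0,0,0,0],[0,1,40,0,0,0,0],[0,1,40,0,0,0,0],[0,1,40,0,0,0,0],[0,1,40,0,0,0,0]]}}

```text
time_s: 3.27
tcp_pos: [0.6954, -0.125, 0.3714]
ee_rot: [[-0.979, 0.204, -0.0], [0.204, 0.979, -0.0], [0.0, -0.0, -1.0]]
wrist_force: [1.6, -0.2, 0.1]
gripper_width: 0.007
gripper_force: 0.0
```

Request:
{"fn": "drive_tool", "kwargs": {"rows": [[0,0,40,0,0,0,0],[0,0,40,0,0,0,0],[0,0,38,0,0,0,0],[0,0,0,-33,0,0,0],[0,0,0,-33,0,0,0]]}}

```text
time_s: 3.68
tcp_pos: [0.6963, -0.0057, 0.3075]
ee_rot: [[-0.98, 0.2, 0.007], [0.2, 0.98, 0.001], [-0.006, 0.002, -1.0]]
wrist_force: [0.5, 0.1, -0.6]
gripper_width: 0.002
gripper_force: 0.0
```

```bash
python3 - <<'E'
from h import *
s=capture("side");t=capture("top")
cv2.imwrite("pics/c1.png",np.hstack([cv2.resize(s["frame"][80:300,200:400],(400,440)),cv2.resize(t["frame"][110:310,190:372],(400,440))])[:,:,::-1])
print(sense()["tcp_pos"],sense()["wrist_force"])
E
```

```text
[ 0.6924122  -0.00776644  0.29851395] [-7.10829959e-01 -6.91782244e-04 -8.31820436e-01]
```

View pics/c1.png

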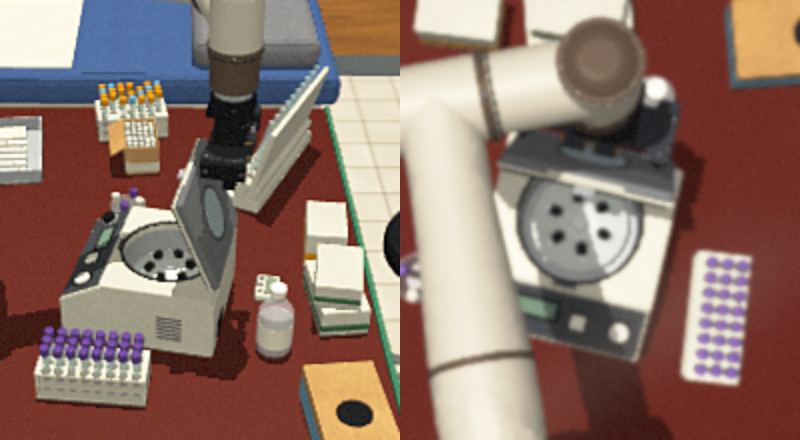

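The gripper is behind the lid's outer face and clear of it. Approaching slowly.

Request:
{"fn": "drive_tool", "kwargs": {"rows": [[0,0,0,5,0,0,0],[0,-4,1,0,0,0,0],[0,-4,1,0,0,0,0],[0,-4,1,0,0,0,0],[0,0,0,0,0,0,0]]}}

```text
time_s: 4.2
tcp_pos: [0.6831, -0.0061, 0.3127]
ee_rot: [[-0.979, 0.204, 0.003], [0.204, 0.979, 0.001], [-0.003, 0.001, -1.0]]
wrist_force: [1.3, 0.6, -1.2]
gripper_width: 0.004
gripper_force: 0.0
```

Request:
{"fn": "drive_tool", "kwargs": {"rows": [[0,-4,1,0,0,0,0],[0,-4,1,0,0,0,0],[0,-4,1,0,0,0,0],[0,-4,1,0,0,0,0],[0,0,0,0,0,0,0]]}}

```text
time_s: 4.62
tcp_pos: [0.6667, -0.0017, 0.3109]
ee_rot: [[-0.979, 0.203, 0.0], [0.203, 0.979, 0.0], [0.0, 0.0, -1.0]]
wrist_force: [-0.6, -0.3, 0.2]
gripper_width: 0.006
gripper_force: 0.0
```

Request:
{"fn": "drive_tool", "kwargs": {"rows": [[0,-5.6,1.2,-1.6,0,0,0],[0,-5.6,1.2,-1.8,0,0,0],[0,-5.6,1.2,-2,0,0,0],[0,-5.6,1.2,-2.2,0,0,0],[0,-5.6,1.2,-2.4,0,0,0]]}}

```text
time_s: 5.03
tcp_pos: [0.6393, 0.0042, 0.3013]
ee_rot: [[-0.979, 0.204, 0.002], [0.204, 0.979, -0.0], [-0.002, 0.0, -1.0]]
wrist_force: [2.0, 0.9, 4.0]
gripper_width: 0.003
gripper_force: 1.7
```

```bash
python3 fit.py | head -1; python3 -c "
from h import *
s=capture('side');cv2.imwrite('pics/c2.png',cv2.resize(s['frame'][80:300,200:400],(600,600))[:,:,::-1])"
```

```text
pose [ 0.5616  0.0186 -0.2078  1.0409] -11.904422884567644 7173 30022 lidpts 1611 0.2190048751809693
```

View pics/c2.png

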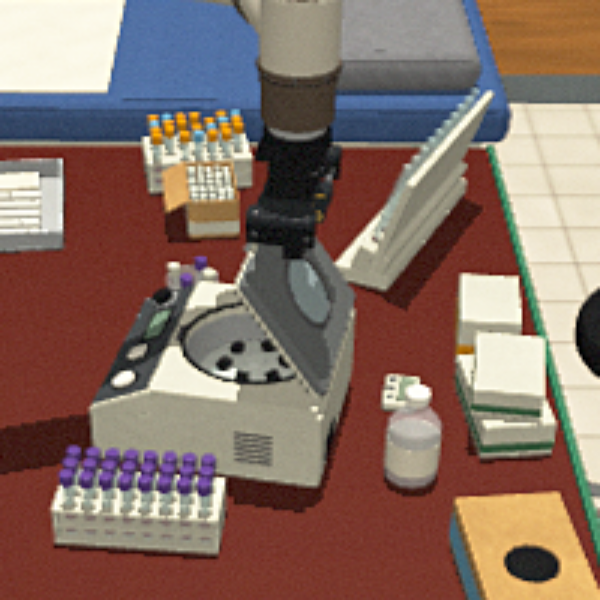

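The lid is following the fingertips: it has moved to about 1.0 rad at 4–5 N, with the fingers at its outer edge (px 295,245). Continuing along the arc.

Request:
{"fn": "drive_tool", "kwargs": {"rows": [[0,-5.4,1.1,-2.6,0,0,0],[0,-5.3,1.1,-2.8,0,0,0],[0,-5.2,1.1,-3,0,0,0],[0,-5.1,1.1,-3.2,0,0,0],[0,-4.9,1,-3.4,0,0,0]]}}

```text
time_s: 5.7
tcp_pos: [0.6127, 0.0097, 0.2855]
ee_rot: [[-0.979, 0.204, -0.0], [0.204, 0.979, 0.0], [0.0, 0.0, -1.0]]
wrist_force: [0.7, 0.4, 3.8]
gripper_width: 0.004
gripper_force: 1.4
```

Request:
{"fn": "drive_tool", "kwargs": {"rows": [[0,-4.8,1,-3.6,0,0,0],[0,-4.6,1,-3.8,0,0,0],[0,-4.5,1,-4,0,0,0],[0,-4.3,0.9,-4.1,0,0,0],[0,-4.1,0.9,-4.3,0,0,0]]}}

```text
time_s: 6.12
tcp_pos: [0.5904, 0.0144, 0.2651]
ee_rot: [[-0.979, 0.204, -0.001], [0.204, 0.979, -0.0], [0.001, -0.0, -1.0]]
wrist_force: [-0.1, 0.4, 3.4]
gripper_width: 0.004
gripper_force: 1.2
```

Request:
{"fn": "drive_tool", "kwargs": {"rows": [[0,-4,0.8,-4.5,0,0,0],[0,-3.8,0.8,-4.7,0,0,0],[0,-3.7,0.8,-4.8,0,0,0],[0,-3.5,0.7,-5,0,0,0],[0,-3.3,0.7,-5,0,0,0]]}}

```text
time_s: 6.53
tcp_pos: [0.5724, 0.0182, 0.2409]
ee_rot: [[-0.979, 0.204, -0.001], [0.204, 0.979, -0.0], [0.001, -0.0, -1.0]]
wrist_force: [0.8, 0.8, 2.3]
gripper_width: 0.007
gripper_force: 0.9
```

Request:
{"fn": "drive_tool", "kwargs": {"rows": [[0,-3,0.6,-5.2,0,0,0],[0,-2.8,0.6,-5.3,0,0,0],[0,-2.6,0.6,-5.4,0,0,0],[0,-2.4,0.5,-5.6,0,0,0],[0,-2.2,0.5,-5.7,0,0,0]]}}

```text
time_s: 6.95
tcp_pos: [0.5594, 0.0209, 0.2138]
ee_rot: [[-0.979, 0.204, -0.001], [0.204, 0.979, -0.0], [0.001, -0.0, -1.0]]
wrist_force: [-1.4, 0.1, 2.2]
gripper_width: 0.004
gripper_force: 0.8
```

Request:
{"fn": "drive_tool", "kwargs": {"rows": [[0,-1.8,0.4,-5.8,0,0,0],[0,-1.6,0.3,-5.8,0,0,0],[0,-1.4,0.3,-5.8,0,0,0],[0,-1,0.2,-5.5,0,0,0],[0,-0.8,0.2,-4,0,0,0]]}}

```text
time_s: 7.37
tcp_pos: [0.553, 0.0223, 0.1867]
ee_rot: [[-0.979, 0.204, -0.001], [0.204, 0.979, -0.0], [0.001, -0.0, -1.0]]
wrist_force: [-1.6, 0.9, 1.3]
gripper_width: 0.007
gripper_force: 0.6
```

Request:
{"fn": "drive_tool", "kwargs": {"rows": [[0,0,0,-1.5,0,0,0],[0,0,0,-1,0,0,0],[0,0,0,-1,0,0,0],[0,0,0,0,0,0,0],[0,0,0,0,0,0,0]]}}

```text
time_s: 7.78
tcp_pos: [0.5528, 0.0223, 0.1854]
ee_rot: [[-0.979, 0.203, -0.001], [0.203, 0.979, -0.0], [0.001, -0.0, -1.0]]
wrist_force: [-5.0, 2.2, 7.7]
gripper_width: 0.005
gripper_force: 3.9
```

Request:
{"fn": "drive_tool", "kwargs": {"rows": [[0,0,0,-1,0,0,0],[0,0,0,-1,0,0,0],[0,0,0,0,0,0,0],[0,0,0,0,0,0,0],[0,0,0,0,0,0,0]]}}

```text
time_s: 8.2
tcp_pos: [0.5528, 0.0223, 0.1853]
ee_rot: [[-0.979, 0.203, 0.0], [0.203, 0.979, -0.001], [-0.0, -0.0, -1.0]]
wrist_force: [-8.6, 1.6, 16.5]
gripper_width: -0.001
gripper_force: 8.1
```

Request:
{"fn": "drive_tool", "kwargs": {"rows": [[0,0,0,10,0,0,0],[0,0,0,20,0,0,0],[0,0,0,30,0,0,0],[0,-30,-5,25,0.025,0.119,0],[0,-30,-5,15,0,0,0]]}}

```text
time_s: 8.62
tcp_pos: [0.4969, 0.0127, 0.2839]
ee_rot: [[-0.972, 0.204, -0.117], [0.202, 0.979, 0.025], [0.12, 0.001, -0.993]]
wrist_force: [2.4, 0.2, 0.2]
gripper_width: 0.003
gripper_force: 0.0
```

Request:
{"fn": "drive_tool", "kwargs": {"rows": [[0,-22,-11,0,-0.025,-0.119,0],[0,-22,-11,0,-0.025,-0.119,0],[0,-22,-11,0,-0.025,-0.119,0],[0,-22,-11,-20,-0.025,-0.119,0],[0,-3,-9,-20,-0.025,-0.119,0]]}}

```text
time_s: 9.03
tcp_pos: [0.4048, -0.041, 0.2506]
ee_rot: [[-0.878, 0.211, 0.43], [0.188, 0.978, -0.095], [-0.44, -0.003, -0.898]]
wrist_force: [2.0, -3.0, 1.6]
gripper_width: 0.003
gripper_force: 0.0
```

Request:
{"fn": "drive_tool", "kwargs": {"rows": [[0,0,0,-20,0,0,0],[0,0,0,-20,0,0,0],[0,0,0,0,0,0,0]]}}

```text
time_s: 9.28
tcp_pos: [0.4047, -0.0427, 0.2071]
ee_rot: [[-0.883, 0.213, 0.418], [0.188, 0.977, -0.102], [-0.43, -0.012, -0.903]]
wrist_force: [-0.7, -0.7, -0.0]
gripper_width: 0.005
gripper_force: 0.0
```

```bash
python3 fit.py; python3 -c "
from h import *
s=capture('side');t=capture('top');cv2.imwrite('pics/c3.png',np.hstack([cv2.resize(s['frame'][130:270,180:320],(400,400),interpolation=2),cv2.resize(t['frame'][150:290,220:360],(400,400),interpolation=2)])[:,:,::-1])
print(sense()['tcp_pos'],sense()['ee_rot'])"
```

```text
pose [ 0.5608  0.0186 -0.2074  0.1565] -11.884232835034835 7113 19020 lidpts 2042 0.006934260395364756
start [ 0.4376 -0.0474  0.126 ] stop [0.4499 0.0113 0.126 ] hinge [ 0.6831 -0.0071  0.142 ]
lidfront [0.508  0.0297 0.1945]
start_key [ 0.4444 -0.0504  0.1261]
stop_key [0.4581 0.0112 0.1289]
[ 0.4091602  -0.04050963  0.21210446] [[-0.87948298  0.21291435  0.42564912]
 [ 0.1888899   0.97705133 -0.09844445]
 [-0.43684127 -0.0061794  -0.89951738]]
```

View pics/c3.png

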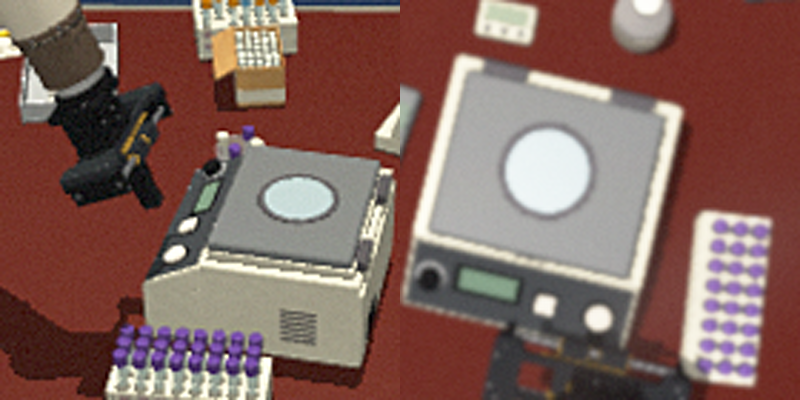

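The lid lies flat on the deck (side view), and the start key is visible at frame px (290,261) of the top view. I'll check the lid height numerically.

```bash
python3 - <<'E'
from h import *
np.set_printoptions(precision=4,suppress=True)
p=capture("top");X=world(p);c,s=np.cos(-.2078),np.sin(-.2078)
q=X-[.5645,.0186,0];q=np.c_[c*q[:,0]+s*q[:,1],-s*q[:,0]+c*q[:,1],q[:,2]]
for x in(-.045,-.03,-.01,.06,.09):
  m=(abs(q[:,0]-x)<.008)&(abs(abs(q[:,1])-.07)<.03); print(x,np.median(q[m,2]),m.sum())
r=masks_of("start_key",p)[0]; R=r["region"]; print(r["p"],R.sum(),world(p,R).mean(0))
st=sense(); d=st["ee_rot"][:,2]; key=np.array([.442,-.048,.126]); print(st["tcp_pos"],d)
D=np.array([.459,-.097,-.883]);print("to standoff20 mm:",1000*(key-.039*D-st["tcp_pos"]),"rotvec",np.cross(d,D))
E
```

```text
-0.045 0.16642004712176794 213
-0.03 0.16583454691810434 210
-0.01 0.16626545186937422 212
0.06 0.1667513047945014 207
0.09 0.16654155481997399 208
0.52 48 [ 0.4429 -0.0469  0.1266]
[ 0.4086 -0.0407  0.2116] [ 0.4248 -0.0988 -0.8999]
to standoff20 mm: [ 15.4828  -3.4902 -51.1189] rotvec [-0.     -0.038   0.0041]
```

Lid flat at z = 0.166, so it is fully shut. Moving in to the key.

Request:
{"fn": "drive_tool", "kwargs": {"rows": [[0,8,-2,-20,0,-0.038,0],[0,8,-2,-20,0,0,0],[0,0,0,-11,0,0,0],[0,0,0,0,0,0,0],[0,0,0,0,0,0,0]]}}

```text
time_s: 10.1
tcp_pos: [0.4332, -0.0482, 0.1811]
ee_rot: [[-0.876, 0.213, 0.433], [0.192, 0.977, -0.092], [-0.443, 0.002, -0.897]]
wrist_force: [-0.6, 0.5, -0.1]
gripper_width: 0.004
gripper_force: 0.0
```

Request:
{"fn": "drive_tool", "kwargs": {"rows": [[0,0,0,0,0,0,0],[0,0,0,0,0,0,0]]}}

```text
time_s: 10.27
tcp_pos: [0.4332, -0.0475, 0.1818]
ee_rot: [[-0.875, 0.211, 0.435], [0.191, 0.977, -0.091], [-0.444, 0.003, -0.896]]
wrist_force: [-0.5, -0.6, 0.3]
gripper_width: 0.007
gripper_force: 0.0
```

```bash
python3 - <<'E'
from h import *
np.set_printoptions(precision=4,suppress=True)
p=capture("top")
st=sense(); d=st["ee_rot"][:,2]; key=np.array([.4425,-.0475,.126]); print(st["tcp_pos"],d,st["joints"],st["wrist_force"])
D=np.array([.459,-.097,-.883]);tip=st["tcp_pos"]+.019*d;e=tip-key;print("along",e@D*1000,"lateral",1000*(e-(e@D)*D),"rotvec",np.cross(d,D))
s=capture('side');cv2.imwrite('pics/c4.png',np.hstack([cv2.resize(s['frame'][130:270,180:320],(400,400),interpolation=2),cv2.resize(p['frame'][150:290,220:360],(400,400),interpolation=2)])[:,:,::-1])
E
```

```text
[ 0.4332 -0.0474  0.1818] [ 0.4349 -0.0909 -0.8959] [  14.7888   -4.3691  -61.2004   51.6058  -14.7034 -165.2606] [0.4057 0.1985 0.6488]
along -34.52310831201743 lateral [14.8264 -4.9976  8.2647] rotvec [-0.0066 -0.0272 -0.0004]
```

View pics/c4.png

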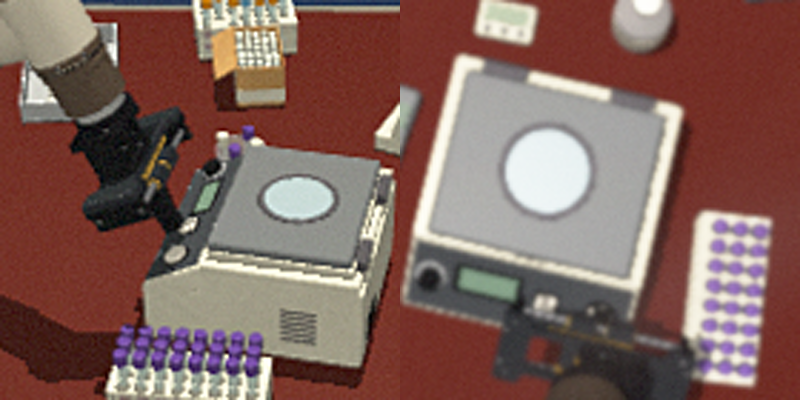

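The fingertip is hovering about 35 mm off the key. Joint 3 is at its limit with this tilt, so I'll bring the tool nearly upright and press with the fingertip's edge.

Request:
{"fn": "drive_tool", "kwargs": {"rows": [[0,-6,0,15,0.025,0.118,0],[0,-3,0,5,0.025,0.118,0],[0,0,0,0,0.025,0.118,0],[0,0,0,0,0,0,0],[0,0,0,0,0,0,0]]}}

```text
time_s: 10.78
tcp_pos: [0.443, -0.0688, 0.1984]
ee_rot: [[-0.927, 0.238, 0.289], [0.216, 0.971, -0.106], [-0.306, -0.036, -0.952]]
wrist_force: [0.1, -0.8, 0.6]
gripper_width: 0.008
gripper_force: 0.0
```

```bash
cat > k.py <<'E'
from h import *
np.set_printoptions(precision=4,suppress=True)
st=sense(); R=st["ee_rot"]; key=np.array([.4425,-.0475,.126]); print(st["tcp_pos"],R[:,2],st["joints"],st["wrist_force"])
D=np.array([.459,-.097,-.883]); ed=st["tcp_pos"]+.019*R[:,2]-.0095*R[:,0]  # far lower edge of the tip
print("edge",ed,"to key mm",1000*(key-ed),"gap along",1000*(key-ed)@D)
E
python3 k.py
```

```text
[ 0.443  -0.0688  0.1984] [ 0.2887 -0.1061 -0.9515] [  18.3803   -1.2347  -45.3213   20.3835  -33.4059 -137.6937] [ 0.1137 -0.8324  0.5904]
edge [ 0.4572 -0.0728  0.1832] to key mm [-14.7483  25.3231 -57.1847] gap along 41.26829987596318
```

Request:
{"fn": "drive_tool", "kwargs": {"rows": [[0,-5,8,0,0.043,0.106,0],[0,-5,8,0,0.043,0.106,0],[0,-5,8,0,0,0,0],[0,0,0,0,0,0,0],[0,0,0,0,0,0,0]]}}

```text
time_s: 11.2
tcp_pos: [0.4246, -0.0468, 0.1964]
ee_rot: [[-0.969, 0.234, 0.076], [0.233, 0.972, -0.025], [-0.08, -0.007, -0.997]]
wrist_force: [-0.6, 0.3, 0.3]
gripper_width: 0.005
gripper_force: 0.0
```

```bash
python3 k.py
```

```text
[ 0.4246 -0.0468  0.1964] [ 0.076  -0.0254 -0.9968] [  17.6102    2.663   -33.664     3.529   -50.0083 -123.3006] [-0.6345  0.2581  0.3362]
edge [ 0.4352 -0.0495  0.1782] to key mm [  7.2758   1.9877 -52.2252] gap along 49.26164021773389
```

Request:
{"fn": "drive_tool", "kwargs": {"rows": [[0,3,1,-20,0,0,0],[0,3,1,-15,0,0,0],[0,0,0,-8,0,0,0],[0,0,0,0,0,0,0],[0,0,0,0,0,0,0]]}}

```text
time_s: 11.62
tcp_pos: [0.4313, -0.0442, 0.1541]
ee_rot: [[-0.969, 0.234, 0.076], [0.233, 0.972, -0.024], [-0.079, -0.005, -0.997]]
wrist_force: [0.1, 0.5, -0.8]
gripper_width: 0.004
gripper_force: 0.0
```

```bash
python3 k.py;  python3 -c "
from h import *
s=capture('side');t=capture('top');cv2.imwrite('pics/c5.png',np.hstack([cv2.resize(s['frame'][170:240,190:260],(400,400),interpolation=2),cv2.resize(t['frame'][200:290,250:340],(400,400),interpolation=2)])[:,:,::-1])"
```

```text
[ 0.4313 -0.0442  0.1541] [ 0.0761 -0.0235 -0.9968] [  17.5973    6.5443  -36.6904    3.813   -43.0725 -123.805 ] [ 0.0581  0.532  -0.8463]
edge [ 0.442  -0.0468  0.1359] to key mm [ 0.5304 -0.6724 -9.8998] gap along 9.050166953784883
```

View pics/c5.png

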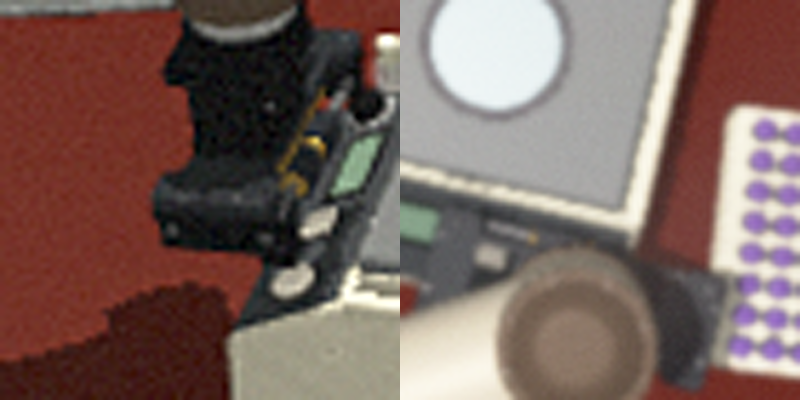

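The fingertip is just above the round start key (side crop: tip ~(285,255), key (293,280)), and the stop key at (320,220) is clear. Pressing along the key's axis.

Request:
{"fn": "drive_tool", "kwargs": {"rows": [[0,2,-0.5,-4,0,0,0],[0,1.5,-0.3,-3,0,0,0],[0,0.5,-0.1,-1,0,0,0],[0,0.5,-0.1,-1,0,0,0],[0,0,0,0,0,0,0]]}}

```text
time_s: 12.13
tcp_pos: [0.4374, -0.0445, 0.1457]
ee_rot: [[-0.969, 0.234, 0.078], [0.233, 0.972, -0.022], [-0.081, -0.003, -0.997]]
wrist_force: [-0.2, 0.3, 4.7]
gripper_width: 0.007
gripper_force: 1.9
```

Request:
{"fn": "drive_tool", "kwargs": {"rows": [[0,0.5,-0.1,-1,0,0,0],[0,0.5,-0.1,-1,0,0,0],[0,0,0,0,0,0,0]]}}

```text
time_s: 12.38
tcp_pos: [0.4381, -0.0447, 0.1446]
ee_rot: [[-0.969, 0.234, 0.078], [0.233, 0.972, -0.022], [-0.081, -0.003, -0.997]]
wrist_force: [-4.2, 0.8, 12.4]
gripper_width: 0.007
gripper_force: 6.8
```

Request:
{"fn": "drive_tool", "kwargs": {"rows": [[0,0.5,-0.1,-1,0,0,0],[0,0.5,-0.1,-1,0,0,0],[0,0,0,0,0,0,0]]}}

```text
time_s: 12.63
tcp_pos: [0.4385, -0.0448, 0.144]
ee_rot: [[-0.969, 0.233, 0.077], [0.232, 0.972, -0.023], [-0.08, -0.004, -0.997]]
wrist_force: [-12.0, 5.4, 27.6]
gripper_width: 0.004
gripper_force: 14.7
```

```bash
python3 k.py
```

```text
[ 0.4385 -0.0448  0.144 ] [ 0.0773 -0.0226 -0.9968] [  17.164     8.0732  -36.68      3.8436  -41.4569 -123.4427] [-12.0032   5.4426  27.6376]
edge [ 0.4491 -0.0474  0.1258] to key mm [-6.6411 -0.0657  0.1659] gap along -3.18834938784877
```

The key is at its stop (30 N along its axis). Retracting.

Request:
{"fn": "drive_tool", "kwargs": {"rows": [[0,-3,0.5,6,0,0,0],[0,-8,1.5,15,0,0,0],[0,-15,0,25,0,0,0],[0,-15,0,30,0,0,0],[0,-15,0,30,0,0,0]]}}

```text
time_s: 13.05
tcp_pos: [0.381, -0.0432, 0.2473]
ee_rot: [[-0.969, 0.234, 0.074], [0.233, 0.972, -0.023], [-0.077, -0.005, -0.997]]
wrist_force: [1.1, 0.0, -0.3]
gripper_width: 0.008
gripper_force: 0.0
```

Request:
{"fn": "drive_tool", "kwargs": {"rows": [[0,-15,0,20,0,0,0],[0,0,0,20,0,0,0],[0,0,0,0,0,0,0],[0,0,0,0,0,0,0]]}}

```text
time_s: 13.38
tcp_pos: [0.3675, -0.0427, 0.2876]
ee_rot: [[-0.969, 0.234, 0.079], [0.233, 0.972, -0.021], [-0.081, -0.002, -0.997]]
wrist_force: [-0.4, 0.1, -1.2]
gripper_width: 0.001
gripper_force: 0.0
```

```bash
python3 k.py;  python3 -c "
from h import *
s=capture('side');t=capture('top');cv2.imwrite('pics/c6.png',np.hstack([cv2.resize(s['frame'][130:270,180:320],(400,400),interpolation=2),cv2.resize(t['frame'][110:310,160:360],(400,400),interpolation=2)])[:,:,::-1])
for l in ('start_key','tube_rack','phone','timer','tube_beaker','spirit_bottle','lid'):
  r=masks_of(l,t)
  if r: print(l,np.median(world(t,r[0]['region']),0))"
```

```text
[ 0.3675 -0.0427  0.2876] [ 0.0788 -0.0207 -0.9967] [  21.3069   -9.0067  -30.1665    3.025   -65.0897 -126.0288] [-0.4192  0.1245 -1.1841]
edge [ 0.3782 -0.0453  0.2695] to key mm [  64.2546   -2.1887 -143.4703] gap along 156.38940345153716
start_key [ 0.44415983 -0.0451641   0.12681973]
tube_rack [ 0.46605951 -0.18902644  0.06073744]
phone [0.63273626 0.20790984 0.02108707]
timer [0.78620236 0.06764204 0.01729467]
tube_beaker [ 0.77704416 -0.08664667  0.09655105]
spirit_bottle [ 0.77709939 -0.08824156  0.09906686]
lid [0.5151942  0.54701707 0.06187055]
```

View pics/c6.png

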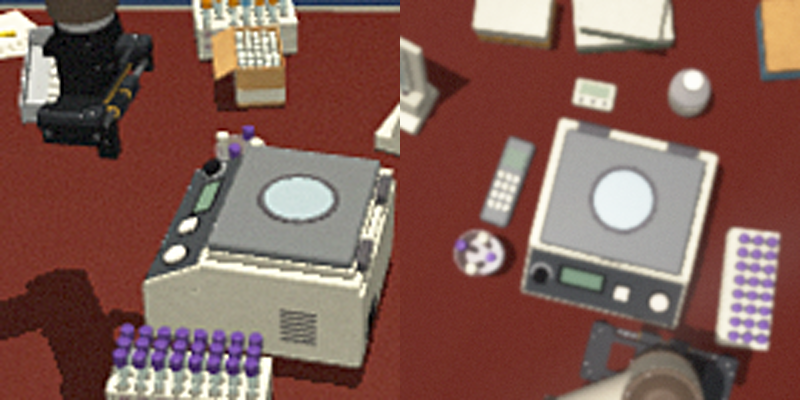

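The lid is flat, the start key is out again (side view 175,253), everything else is where it was, and the arm is clear.

```bash
python3 -c "
from station import *;print(finish_job())"
```

```text
the job is handed in; nothing more can be done
None
```

The job is handed in, with no verdict returned: the lid was pushed fully down from outside, the start key was pressed to its stop and came out again, and the stop key and everything else on the desk look undisturbed in the final pictures.

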